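Unlock the kitchen machine and shift its speed lever to the lit slot

ROBOT

A 6-joint arm with a two-finger parallel gripper is mounted at the origin on a cart in front of the work surface, level with it; the furniture and walls round the work are solid. World frame = base frame: x ahead of the robot, y to its left, z up, the work surface at z = 0. Lengths are in m, angles in degrees, forces in N, time in s.
With the tool pointing down it reaches from about 0.4 to 0.825 m from the base axis. Payload 7 kg.
Tool frame: the origin (TCP) lies on the centre line of the jaws, within the pads' length; the fingertips stand 19 mm ahead of it and the grasp point (between the pads) is the TCP; z points along the fingers, y is the line along which they close (so a half turn about z gives the same grasp; the last joint's range is limited). The gripper opens to 88 mm and grips with 3 to 60 N. Pads are 19 mm wide; open, the fingers measure 130 mm over their backs; the gripper's body (78 mm by 193 mm) begins 47 mm behind the grasp point.
Start: joints at [86.752, 20.546, 0.682, 0, -70.136, -16.507], TCP at [0.228, 0.635, 0.246] pointing down, gripper open.
Joint ranges: [-176.03, 176.03], [-82.01, 121.73], [-58.28, 71.71], [-173.87, 95.51], [-174.79, -0.11], [-173.66, 173.66]. Speed limits (degrees/s): [136.94, 136.94, 172.46, 180, 180, 180].

INTERFACE

Orientations are given as [roll, pitch, yaw] about the fixed x, y, z axes, in that order (R = Rz(yaw) Ry(pitch) Rx(roll)).
In Python, from plant import get_state, capture, close_job gives the robot as it stands.
- The arm moves only by the tool apply_moves, never from a script. Its argument "targets" is a list of rows, each a list of 7 numbers: the opening, from 0 (shut) to 1 (fully open), then the shift along the tool's x, y, z normalised to -1 to 1, where 1 is 1000 mm, then the turn, a rotation vector about the tool's x, y, z normalised to -1 to 1, where 1 is 90 degrees. In form: [[claw, tx, ty, tz, ax, ay, az], ...]. A call has 1 to 20 rows; each row shifts and turns the commanded pose from where the row before left it, along the tool's axes as they then stand; what a row does not reach is not made up. A row lasts 1/12 s, in which the tool goes at most 41.7 mm and 7.16 degrees, less where a joint would pass 70% of its speed; a pose out of reach is approached as far as the arm can. A call with a number of a shift or a turn outside -1 to 1 is refused whole. A call with a gripper value outside its range is refused whole. The fingers move at their own pace and stop on an object; "newtons" is the grip in N (left out, the last holds). Time passes only in rows, so rows that do not move let the fingers close. It gives the time, the measured TCP pose, the force, the opening and the grip force at its end, in the units of the state.
- get_state(): the state, without advancing time (a new reading comes with each control period).
- capture(name): name is "side" or "top"; returns a dict with "frame" (420x560x3 uint8, red, green, blue), "range_z" (420x560 float32, m along the optical axis (not along the pixel's ray), 0 where there is no reading), "camera_matrix" (3x3 intrinsics, pixels), "T" (4x4, takes a point from camera to world coordinates). Camera axes: x right, y down, z forward; pixel columns grow to the right and rows downward; lengths in m; the calibration is good to about 2 mm. A picture is of the moment at which its call begins.
- close_job(): hands the job in; it is judged then, once.
The state is a dict: "time_s": time; "joints": joint angles; "qd": joint speeds; "joint_torque": joint torques, N m; "tcp_pos": TCP position; "eef_rot": TCP orientation; "contact_force": force on the tool from outside, world axes, zero at the start; "moment": the same for the moment, N m; "gripper_width": finger opening in m; "gripper_force": force on a finger pad.
Only numpy, scipy, OpenCV 4.12 (cv2) and the standard library are available. Lean on these libraries where they do the work, as an engineer would, in place of code of your own. Each camera call takes 0.05 s, during which the arm holds its last target. There are 200 camera calls.

TASK

The kitchen machine is still locked for storage. Slide the yellow lock plate along its keyholes until the stud heads come free, lift it off and lay it down flat in the wooden tray without dropping it; then guide the speed lever through the zigzag gate to the very end of the speed slot whose lamp is lit green, and leave it there. Do not disturb the jars, the mill or the things on the chopping board.

Things in the scene. Friction and masses are not known exactly. Their poses are not given: they have to be found in the camera images.
- machine: White kitchen machine, fixed, steel lidded bowl at its far end (rim from x +131 on, 156 high; lid knob to z 190). All mm. Origin on the worktop below the gate's centre; +x from the gate to the bowl, +y to its left; yawed up to 0.35 rad. Housing x -100 to +122, y +-106, top z 100; on it the raised metal gate plate, x +-56, y +-72, top z 115.
- gate (a point): Centre of the gate plate's top, axes as the machine's. One zigzag channel, 15 wide. Pin centre line (x,y) in mm: park row (-30,+26)-(-30,-12); (-30,-12)-(-10,-12); row 1 (-10,-26)-(-10,+12); (-10,+12)-(10,+12); row 2 (10,+26)-(10,-12); (10,-12)-(30,-12); row 3 (30,-12)-(30,-26). Each leg ends at a wall, so the lever can be pushed to the stop; play 2.5 each side.
- slot_1 (a point): Blind end of speed slot 1 (row 1, right side), on the gate plate's top at machine x -10, y -26 mm.
- slot_2 (a point): Blind end of speed slot 2 (row 2, left side), at machine x +10, y +26 mm.
- slot_3 (a point): Blind end of speed slot 3 (row 3, right side), at machine x +30, y -26 mm.
- lamp_lit: The one bright green lit lamp, a fixed lens of 16 mm diameter on the white housing top, origin under its centre; 59 mm outside the end of the wanted slot: machine (x,y) mm -10,-85 for slot 1, +10,+85 for slot 2, +30,-85 for slot 3. The two other lamps are dark.
- lever_knob (a point): Centre of the speed lever's round red knob, 27 mm diameter, on a 9 mm rod. The lever tilts about a fixed point in the machine at x 0, y 0, z 15 mm; the knob is 148 mm from it, so knob x and y (machine frame) are 1.526 times those of the pin. No spring: it stays where left; about 2 to 4 N at the knob move it. It starts anywhere along the park row.
- lever_pin (a point): Point on the lever's axis, 97 mm from its pivot, where its 10 mm pin runs in the gate; its x, y in the machine's frame follow the gate's centre line.
- lever_fore (a joint): Fore-aft lean of the lever, rad: 0 in the park row, grows towards the bowl (about 0.21 in row 1, 0.42 in row 2, 0.63 in row 3).
- lever_side (a joint): Sideways lean of the lever, rad: 0 in the middle, positive to the machine's left (pin y = 97 mm x sine).
- stud_left (a point): Left of two headed studs on the gate plate, centre of its head's top, machine x +19, y +46, z 126 mm; the other stands at y -46. Shank 6 mm diameter, 7 mm tall; head 14 mm diameter, 4 mm thick above it.
- lock_grip (a point): Centre of the lock plate's black upright grip block: 10 mm thick in y, 36 long in x, top 17 above. Axes as the plate's, nearly as the machine's. The plate starts on the gate plate, studs in the narrow slots; slid 17 to 22 mm towards the bowl (machine +x), until the grip is at machine x +35 mm (within 3), it lifts straight off. Till then it bars the lever.
- lock_plate: Yellow lock plate, 64 (x) x 128 (y) x 4 mm, 130 to 210 g, loose; origin in the middle of its underside, 21 mm below lock_grip. Two keyholes at y +-46: round wide end, 20 mm, centred at x -16; narrow slot 10 mm wide from there to x +12.
- tray: Fixed wooden tray on the left or right of the machine, 215 (x) x 155 (y) x 24 mm, walls and floor 6 mm thick; origin under its centre, on the worktop.
- spice_red: Spice jar with a red cap, 45 mm diameter, 106 tall, loose; origin under its centre. To be left alone.
- spice_green: Spice jar with a white cap and green label, 43 mm diameter, 100 tall, loose. To be left alone.
- salt_shaker: Grey and clear salt shaker, 44 mm diameter, 90 tall, loose. To be left alone.
- pepper_mill: Brown pepper mill with a small crank, 49 x 65 x 135 mm, loose. To be left alone.
- garlic: Garlic bulb, 60 mm, loose on the wooden chopping board (220 x 150 x 16 mm, on the other side of the machine from the tray). To be left alone.
- lime: Lime, 52 mm, loose on the chopping board. To be left alone.
There are look-alikes about, which are no part of the job. There is more than one size of the lock_plate; the job needs the larger.

How it is judged (in metres and radians):
On the way, in this order (a step that is already met when the one before it is completed fails the run):
1. the lock plate is off the studs and lies released in the tray (x of lock_grip in the frame of tray between -0.06 and 0.06 m and y of lock_grip in the frame of tray between -0.05 and 0.05 m and z of lock_grip in the frame of tray below 0.033 m and angle between lock_grip's own z axis and vertical below 0.12 rad and linear speed of lock_plate below 0.03 m/s and contact force between the fingers and lock_plate below 0.1 N), for 0.2 s.
2. the lever's pin is at the end of the slot beside the lit lamp (((horizontal distance between lever_pin and slot_1 below 0.008 m and horizontal distance between lamp_lit and slot_1 below 0.0635 m) or (horizontal distance between lever_pin and slot_2 below 0.008 m and horizontal distance between lamp_lit and slot_2 below 0.0635 m) or (horizontal distance between lever_pin and slot_3 below 0.008 m and horizontal distance between lamp_lit and slot_3 below 0.0635 m))), for 0.2 s.
At the end, for the whole second after the job is handed in: The lock plate lies flat (within 0.12 rad) and released on the tray's floor, its grip within 60 mm in x and 50 mm in y of the tray's centre, at rest; the lever's pin stands at rest within 8 mm (horizontally) of the end of the slot whose lamp is lit (all of step 1 and ((horizontal distance between lever_pin and slot_1 below 0.008 m and horizontal distance between lamp_lit and slot_1 below 0.0635 m) or (horizontal distance between lever_pin and slot_2 below 0.008 m and horizontal distance between lamp_lit and slot_2 below 0.0635 m) or (horizontal distance between lever_pin and slot_3 below 0.008 m and horizontal distance between lamp_lit and slot_3 below 0.0635 m)) and linear speed of lever_side below 0.02 m/s); the robot touches nothing.
It fails at once if a jar, the mill, the garlic or the lime is moved by more than 40 mm or knocked over (distance of any of spice_red, spice_green, salt_shaker, pepper_mill, garlic, lime from where it was at the start of the episode above 0.04 m or angle between any of spice_red, spice_green, salt_shaker, pepper_mill's own z axis and vertical above 0.5 rad).
It fails at once if the lock plate is dropped: it falls freely while more than 30 mm above its place in the tray (contact force between anything else and lock_plate below 0.02 N and linear speed of lock_plate above 0.3 m/s and z of lock_grip in the frame of tray above 0.057 m).
It also fails if it takes over 72 s, if anything falls off the work surface, if the arm or the gripper's body presses on something with over 40 N, if the wrist force passes 120 N, or if a joint passes its speed limit or range.

## Working session

There is one attempt and no reset: what is moved stays moved. The work goes in short steps, Python scripts to look and compute and a tool call to move; the robot and the scene stay as the last step left them, time stands still between calls to the robot, and variables do not carry over. Pictures are saved under pics/ and viewed, at most 10 in all, crops included, and the job is handed in when it is done.

Besides the shell and the picture viewer there is one more tool, called as name([rows], argument=value, ...), one row to a line, values as JSON. apply_moves: Moves the arm, as the interface text tells. Scaled input: -1 to 1 covers 1000 mm each way for a shift and 90 degrees each way for a turn. Its arguments: {"type":"object","properties":{"targets":{"type":"array","items":{"type":"array","items":{"type":"number"}}},"newtons":{"type":"number"}},"required":["targets"]}

```bash
mkdir -p pics; cat > h.py <<'E'
import numpy as np, cv2
from plant import get_state, capture, close_job
def pts(c):
    z=c["range_z"].astype(float);K=c["camera_matrix"];T=c["T"]
    v,u=np.mgrid[:z.shape[0],:z.shape[1]]
    P=np.stack([(u-K[0,2])/K[0,0]*z,(v-K[1,2])/K[1,1]*z,z],-1)
    W=P@T[:3,:3].T+T[:3,3]; W[z<=0]=np.nan
    return W
E
python3 - <<'E'
from h import *
s=get_state();print(s)
for n in("side","top"):
    c=capture(n);np.savez(n+"0.npz",**c);cv2.imwrite(f"pics/{n}0.png",c["frame"][:,:,::-1])
    print(n,c["T"].round(3).tolist(),c["camera_matrix"].tolist())
E
```

```text
{'time_s': 0.0, 'joints': array([ 8.67533255e+01,  2.05910955e+01,  6.34301815e-01, -2.22685600e-02,
       -7.01352857e+01, -1.65082293e+01]), 'qd': array([ 0.02513387, -0.05672353, -0.02654365, -0.06120167,  0.11696124,
        0.01232652]), 'joint_torque': array([-8.50701781e-04, -5.82715201e+01,  2.93045032e+01,  6.99696243e+00,
        6.78741460e-03, -1.82759322e-04]), 'tcp_pos': array([0.22798906, 0.63484574, 0.24462375]), 'eef_rot': array([ 1.79905767e+02, -6.09649076e-03, -1.97624825e+01]), 'contact_force': array([-0.03471996, -0.42097706, -0.16617625]), 'moment': array([ 0.02363754,  0.00071637, -0.03075196]), 'gripper_force': 0.0, 'gripper_width': 0.08769933826291466}
side [[0.899, -0.254, 0.358, 0.117], [-0.438, -0.491, 0.753, -0.965], [-0.015, -0.833, -0.553, 0.817], [0.0, 0.0, 0.0, 1.0]] [[417.6899268512389, 0.0, 282.2163449842671], [0.0, 417.6899268512389, 211.94933173205163], [0.0, 0.0, 1.0]]
top [[-0.003, -0.993, 0.12, 0.402], [-1.0, 0.003, -0.003, -0.005], [0.003, -0.12, -0.993, 1.245], [0.0, 0.0, 0.0, 1.0]] [[432.718288133605, 0.0, 272.70247969295076], [0.0, 432.718288133605, 207.8644017683709], [0.0, 0.0, 1.0]]
```

View pics/top0.png

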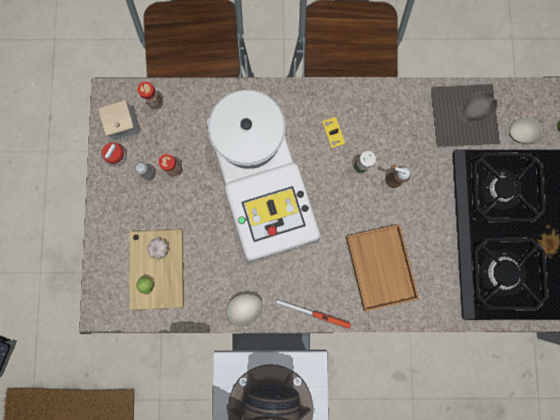

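View pics/side0.png

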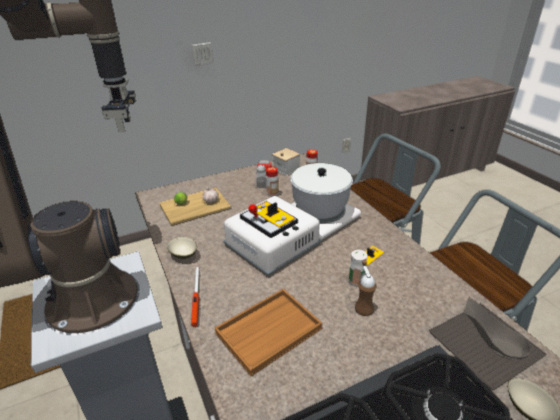

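Candidates: lock plate on the machine at top (272,207), versus the small look-alike on the worktop at (333,131). The one on the gate is the larger. The lit lamp is at (241,220), on the machine's left, so slot 2. The dark lamps are at (300,194) and (305,209). The tray is at (381,267), and the red knob is at (272,231).

```bash
python3 - <<'E'
from h import *
c=dict(np.load("top0.npz"));W=pts(c);f=c["frame"];hsv=cv2.cvtColor(f,cv2.COLOR_RGB2HSV)
cv2.imwrite("pics/crop.png",cv2.resize(f[160:265,215:330],None,fx=5,fy=5,interpolation=cv2.INTER_CUBIC)[:,:,::-1])
H,S,V=[hsv[...,i].astype(int) for i in range(3)]
z=W[...,2]
R=np.zeros(z.shape,bool);R[160:265,215:325]=1
def rep(n,m):
    p=W[m];p=p[~np.isnan(p[:,0])];v,u=np.nonzero(m)
    r=cv2.minAreaRect((p[:,:2]*1000).astype(np.float32))
    print(n,len(p),"px",u.mean().round(1),v.mean().round(1),"mean",p.mean(0).round(4),"med",np.median(p,0).round(4),"rect",[np.round(x,1) for x in r])
y=R&(H>20)&(H<33)&(S>150)&(V>120); rep("yellow",y)
rep("lamp",R&(H>45)&(H<90)&(S>120)&(V>100))
red=R&((H<6)|(H>174))&(S>150)&(V>80); rep("red",red)
print("knob top",W[red][np.nanargmax(W[red][:,2])])
top=R&(z>.090)&(z<.106)&(S<60)&(V>150); rep("housing",top)
rep("grip",R&(z>.127)&(z<.16)&(V<70))
rep("dark lamps",R&(z>.09)&(z<.110)&(V<60)&(np.arange(560)[None]>296)&(np.arange(420)[:,None]<215))
R2=np.zeros(z.shape,bool);R2[220:312,340:422]=1
rep("tray",R2&(z>.003)&(z<.04)&(S>90)); m=R2&(z>.019)&(z<.035)&(S>90);rep("trayrim",m)
E
```

```text
yellow 258 px 270.0 209.4 mean [ 0.5346 -0.0011  0.1195] med [0.5328 0.0043 0.1196] rect [array([539.4,  -5.4]), array([ 59.6, 123.6]), np.float64(15.4)]
lamp 23 px 241.2 219.7 mean [0.509  0.0753 0.1054] med [0.5082 0.076  0.1054] rect [array([509.7,  75.8]), array([13.4, 13.4]), np.float64(41.2)]
red 54 px 271.8 230.5 mean [ 0.4761 -0.0055  0.166 ] med [ 0.476  -0.0059  0.1663] rect [array([476. ,  -4.7]), array([17.5, 17.4]), np.float64(89.8)]
knob top [ 0.47448031 -0.00342472  0.17100592]
housing 3683 px 270.4 209.0 mean [ 0.5384 -0.002   0.0998] med [ 0.5535 -0.0006  0.1001] rect [array([536.,  -5.]), array([218.7, 208.3]), np.float64(16.9)]
grip 32 px 271.3 207.9 mean [ 0.5348 -0.0043  0.1499] med [ 0.5355 -0.0035  0.1531] rect [array([521. ,  -5.4]), array([60.2, 13.9]), np.float64(4.8)]
dark lamps 17 px 302.6 200.4 mean [ 0.5602 -0.0875  0.1059] med [ 0.5722 -0.0864  0.1064] rect [array([559.1, -87.9]), array([50.7, 11.5]), np.float64(19.7)]
tray 4071 px 381.8 267.2 mean [ 0.3824 -0.3167  0.0098] med [ 0.3824 -0.317   0.0077] rect [array([ 382. , -314.7]), array([217.6, 155.7]), np.float64(12.4)]
trayrim 557 px 381.6 269.7 mean [ 0.3759 -0.3121  0.0243] med [ 0.3692 -0.3102  0.0242] rect [array([ 383.3, -314.1]), array([214.3, 155.7]), np.float64(12.7)]
```

View pics/crop.png

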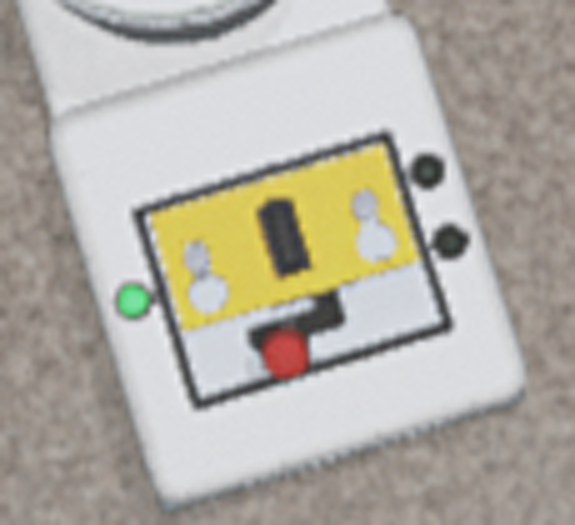

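Crop check: the yellow plate's keyhole studs sit in the narrow slots, its black grip is upright, and the knob is in the park row below it. The lit lamp is on the left, which confirms slot 2.

```bash
cat >> h.py <<'E'
O=np.array([.5253,-.0084]);YAW=17.1
def m2w(x,y):
    a=np.radians(YAW);return O+np.array([np.cos(a)*x-np.sin(a)*y,np.sin(a)*x+np.cos(a)*y])/1000
def w2m(p):
    a=np.radians(YAW);d=(np.asarray(p)[...,:2]-O)*1000
    return np.stack([np.cos(a)*d[...,0]+np.sin(a)*d[...,1],-np.sin(a)*d[...,0]+np.cos(a)*d[...,1]],-1)
def go(p,yaw=None,n=1):
    from scipy.spatial.transform import Rotation as Ro
    s=get_state();R=Ro.from_euler("xyz",s["eef_rot"],degrees=True)
    print("tool shift/row",(R.inv().apply(np.array(p)-s["tcp_pos"])/n).round(4),"total mm",(1000*(np.array(p)-s["tcp_pos"])).round(1))
    if yaw is not None:
        print("rotvec/90 total",((R.inv()*Ro.from_euler("xyz",[180,0,yaw],degrees=True)).as_rotvec(degrees=True)/90).round(4))
E
python3 - <<'E'
from h import *
for n in("top","side"):
    c=dict(np.load(n+"0.npz"));W=pts(c);f=c["frame"];hsv=cv2.cvtColor(f,cv2.COLOR_RGB2HSV)
    H,S,V=[hsv[...,i].astype(int) for i in range(3)];z=W[...,2];m=w2m(W)
    near=(np.abs(m[...,0])<90)&(np.abs(m[...,1])<100)
    g=near&(z>.148)&(z<.158)&(V<90)&(S<120)
    print(n,"grip top",g.sum(),np.median(m[g],0),m[g].min(0),m[g].max(0),np.median(z[g]))
    k=near&(z>.14)&((H<6)|(H>174))&(S>130);P=W[k]
    A=np.c_[2*P,np.ones(len(P))];x=np.linalg.lstsq(A,(P**2).sum(1),rcond=None)[0]
    print("knob sphere",w2m(x[:3]),x[:3],"r",np.sqrt(x[3]+x[:3]@x[:3]),"mean",w2m(P.mean(0)))
    y=near&(z<.125)&(z>.112)&(H>20)&(H<33)&(S>150);r=cv2.minAreaRect(m[y].astype(np.float32));print("plate",r)
    w=near&(z>.096)&(z<.103)&(S<60);
    h=(np.abs(m[...,0]-11)<130)&(np.abs(m[...,1])<120)&(z>.095)&(z<.104)&(S<60)
    print("housing",cv2.minAreaRect(m[h].astype(np.float32)))
go([.539,-.004,.245],17,20)
E
```

```text
top grip top 51 [13.54510672 -0.21704434] [-36.95883026  -5.45511578] [30.57331129  5.98915634] 0.15369314835075154
knob sphere [-44.82062331  17.30871123] [ 0.4773713  -0.00503553  0.16018284] r 0.010147452395678361 mean [-45.53622541  17.2839664 ]
plate ((14.321187973022461, -1.2883529663085938), (123.59612274169922, 59.575965881347656), 88.32872772216797)
housing ((22.009017944335938, 0.28839874267578125), (236.95297241210938, 205.56187438964844), 0.30381062626838684)
side grip top 16 [11.42520873 -6.62063179] [-2.81130115 -9.18820155] [24.09033251 -2.13838552] 0.15061578369396955
knob sphere [-46.65010248  13.30096487] [ 0.47680114 -0.00940404  0.15712686] r 0.012014491820496442 mean [-50.99528162   9.326917  ]
plate ((12.98587417602539, -4.276580810546875), (67.15045166015625, 131.9274444580078), 0.9563063979148865)
housing ((20.428665161132812, -2.9229583740234375), (240.0291290283203, 207.6907958984375), 0.3089621067047119)
tool shift/row [0.0254 0.0248 0.    ] total mm [ 3.110e+02 -6.389e+02  3.000e-01]
rotvec/90 total [ 9.000e-04  2.000e-04 -4.085e-01]
```

apply_moves([
  [0.34,0.0254,0.0248,0,0,0,0],
  [0.34,0.0254,0.0248,0,0,0,0],
  [0.34,0.0254,0.0248,0,0,0,0],
  [0.34,0.0254,0.0248,0,0,0,0],
  [0.34,0.0254,0.0248,0,0,0,0],
  [0.34,0.0254,0.0248,0,0,0,0],
  [0.34,0.0254,0.0248,0,0,0,0],
  [0.34,0.0254,0.0248,0,0,0,0],
  [0.34,0.0254,0.0248,0,0,0,0],
  [0.34,0.0254,0.0248,0,0,0,0],
  [0.34,0.0254,0.0248,0,0,0,0],
  [0.34,0.0254,0.0248,0,0,0,0],
  [0.34,0.0254,0.0248,0,0,0,0],
  [0.34,0.0254,0.0248,0,0,0,0],
  [0.34,0.0254,0.0248,0,0,0,0],
  [0.34,0.0254,0.0248,0,0,0,0],
  [0.34,0.0254,0.0248,0,0,0,0],
  [0.34,0.0254,0.0248,0,0,0,0],
  [0.34,0.0254,0.0248,0,0,0,0],
  [0.34,0.0254,0.0248,0,0,0,0],
], newtons=25)

```text
time_s: 1.77
tcp_pos: [0.5389, -0.005, 0.2454]
eef_rot: [-180.0, 0.0, -19.8]
contact_force: [0.9, 0.2, 0.3]
gripper_width: 0.0297
gripper_force: 0.0
```

apply_moves([
  [0.34,0,0,0,0,0,-0.068],
  [0.34,0,0,0,0,0,-0.068],
  [0.34,0,0,0,0,0,-0.068],
  [0.34,0,0,0,0,0,-0.068],
  [0.34,0,0,0,0,0,-0.068],
  [0.34,0,0,0,0,0,-0.068],
  [0.34,0,0,0,0,0,0],
  [0.34,0,0,0,0,0,0],
  [0.34,0,0,0,0,0,0],
])

```text
time_s: 2.52
tcp_pos: [0.5385, -0.0033, 0.2454]
eef_rot: [-180.0, 0.0, 16.8]
contact_force: [-0.1, 0.6, -0.0]
gripper_width: 0.0296
gripper_force: 0.0
```

```bash
python3 - <<'E'
from h import *
s=get_state();print(s["time_s"],s["tcp_pos"],s["eef_rot"],s["joints"].round(1),s["gripper_width"],s["contact_force"])
go([*m2w(14.3,-.8),.2],16.3)
E
```

```text
2.5167 [ 0.53847321 -0.00327646  0.24538967] [-1.79996868e+02  2.16802651e-02  1.67651852e+01] [ 20.5   7.7 -16.6  -0.  -65.8  86.3] 0.029607671706267828 [-0.12362472  0.6116593  -0.00083751]
tool shift/row [0.0002 0.0018 0.0454] total mm [  0.7  -1.7 -45.4]
rotvec/90 total [-0.      0.0002  0.0052]
```

apply_moves([
  [0.34,0,0.0015,0.015,0,0,0],
  [0.34,0,0,0.015,0,0,0],
  [0.34,0,0,0.015,0,0,0],
  [0.34,0,0,0.015,0,0,0],
  [0.34,0,0,0.015,0,0,0],
  [0.34,0,0,0.01,0,0,0],
  [0.34,0,0,0.01,0,0,0],
  [0.34,0,0,0.008,0,0,0],
  [0.34,0,0,0,0,0,0],
  [0.34,0,0,0,0,0,0],
])

```text
time_s: 3.35
tcp_pos: [0.5391, -0.0047, 0.1425]
eef_rot: [180.0, 0.0, 16.9]
contact_force: [0.2, 0.2, 1.0]
gripper_width: 0.0301
gripper_force: 0.0
```

apply_moves([
  [0.0,0,0,0,0,0,0],
  [0.0,0,0,0,0,0,0],
  [0.0,0,0,0,0,0,0],
  [0.0,0,0,0,0,0,0],
  [0.0,0,0,0,0,0,0],
  [0.0,0,0,0,0,0,0],
])

```text
time_s: 3.85
tcp_pos: [0.5394, -0.0047, 0.1431]
eef_rot: [180.0, -0.1, 17.0]
contact_force: [-0.8, 0.5, 5.1]
gripper_width: 0.0098
gripper_force: 25.0
```

apply_moves([
  [0.0,0.003,0,0,0,0,0],
  [0.0,0.003,0,0,0,0,0],
  [0.0,0.003,0,0,0,0,0],
  [0.0,0.003,0,0,0,0,0],
  [0.0,0.003,0,0,0,0,0],
  [0.0,0.003,0,0,0,0,0],
  [0.0,0.002,0,0,0,0,0],
  [0.0,0,0,0,0,0,0],
  [0.0,0,0,0,0,0,0],
])

```text
time_s: 4.6
tcp_pos: [0.5572, 0.0004, 0.1431]
eef_rot: [180.0, 0.1, 17.0]
contact_force: [-5.3, -2.8, 9.4]
gripper_width: 0.0095
gripper_force: 25.0
```

```bash
python3 - <<'E'
from h import *
s=get_state();print(s["tcp_pos"],w2m(s["tcp_pos"]),s["contact_force"])
c=capture("side");cv2.imwrite("pics/side1.png",cv2.resize(c["frame"][180:270,210:340],None,fx=6,fy=6,interpolation=cv2.INTER_CUBIC)[:,:,::-1])
E
```

```text
[5.57228817e-01 3.58932350e-04 1.43143702e-01] [33.09282005 -1.01663352] [-5.2605389  -2.77336999  9.43692497]
```

View pics/side1.png

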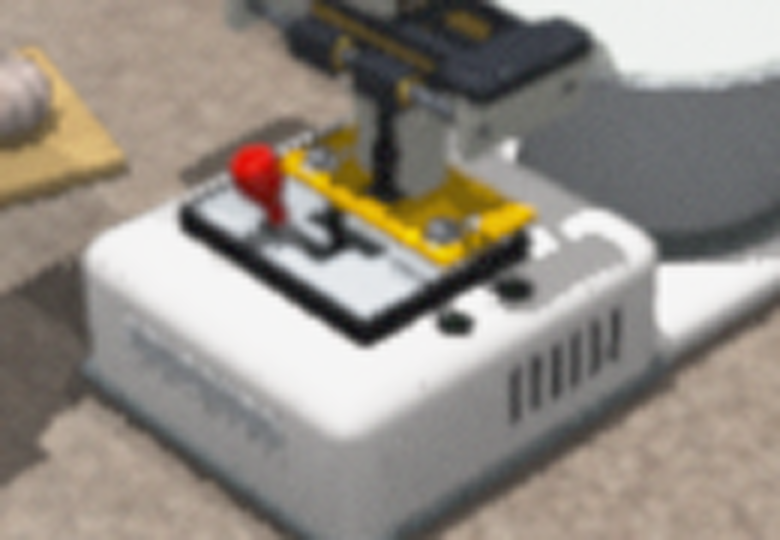

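The side picture shows the plate slid forward with the stud heads, at (320,158) and (443,232), in the wide round ends of the keyholes. I'll go 1.5 mm further, then lift gently.

apply_moves([
  [0.0,0.0015,0,0,0,0,0],
  [0.0,0,0,-0.002,0,0,0],
  [0.0,0,0,-0.002,0,0,0],
  [0.0,0,0,-0.002,0,0,0],
  [0.0,0,0,-0.002,0,0,0],
  [0.0,0,0,0,0,0,0],
  [0.0,0,0,0,0,0,0],
])

```text
time_s: 5.23
tcp_pos: [0.5597, 0.0017, 0.1506]
eef_rot: [-180.0, -0.0, 17.0]
contact_force: [0.1, 0.5, -1.1]
gripper_width: 0.01
gripper_force: 25.0
```

apply_moves([
  [0.0,0,0,-0.005,0,0,0],
  [0.0,0,0,-0.005,0,0,0],
  [0.0,0,0,-0.01,0,0,0],
  [0.0,0,0,-0.015,0,0,0],
  [0.0,0,0,-0.015,0,0,0],
  [0.0,0,0,-0.02,0,0,0],
  [0.0,0,0,-0.02,0,0,0],
  [0.0,0,0,-0.015,0,0,0],
  [0.0,0,0,0,0,0,0],
  [0.0,0,0,0,0,0,0],
])

```text
time_s: 6.07
tcp_pos: [0.56, 0.0017, 0.257]
eef_rot: [-180.0, -0.2, 17.0]
contact_force: [-0.5, -0.4, -0.9]
gripper_width: 0.0097
gripper_force: 25.0
```

```bash
python3 - <<'E'
from h import *
s=get_state();print(s["tcp_pos"],s["contact_force"],s["joints"].round(1))
c=capture("top");W=pts(c);f=c["frame"];hsv=cv2.cvtColor(f,cv2.COLOR_RGB2HSV)
y=(hsv[...,0]>20)&(hsv[...,0]<33)&(hsv[...,1]>150)&(W[...,2]>.18);print(y.sum(),np.nanmedian(W[y],0),cv2.minAreaRect((W[y][:,:2]*1000).astype(np.float32)))
cs=capture("side");cv2.imwrite("pics/side2.png",cs["frame"][:,:,::-1])
# tray yaw/centre from rims
go([.382,-.3145,.255],12.5,14)
E
```

```text
[0.5600031  0.00174376 0.25700241] [-0.48321581 -0.39753311 -0.88433281] [ 20.2   9.2 -13.2  -0.  -67.5  86.8]
70 [ 0.53621351 -0.01073947  0.23336168] ((536.6102905273438, -7.131927490234375), (35.130367279052734, 129.29136657714844), 30.183347702026367)
tool shift/row [-0.0187  0.0179  0.    ] total mm [-1.771e+02 -3.160e+02 -1.000e-01]
rotvec/90 total [-0.0002  0.0005  0.0495]
```

View pics/side2.png

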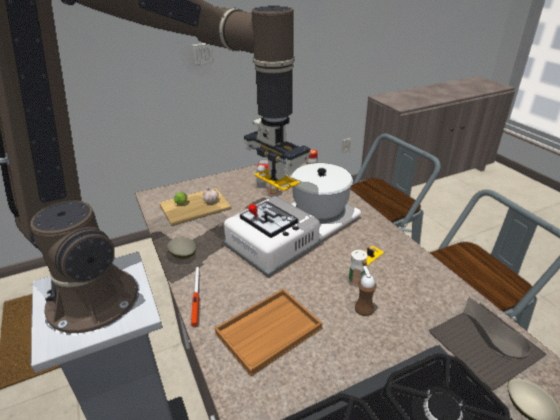

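The plate hangs level from the gripper. I'll carry it over the tray and turn its long side along the tray's length for more clearance.

apply_moves([
  [0.0,-0.0095,0.009,0,0,0,0],
  [0.0,-0.0187,0.0179,0,0,0,0],
  [0.0,-0.0187,0.0179,0,0,0,0],
  [0.0,-0.0187,0.0179,0,0,0,0],
  [0.0,-0.0187,0.0179,0,0,0,0],
  [0.0,-0.0187,0.0179,0,0,0,0],
  [0.0,-0.0187,0.0179,0,0,0,0],
  [0.0,-0.0187,0.0179,0,0,0,0],
  [0.0,-0.0187,0.0179,0,0,0,0],
  [0.0,-0.0187,0.0179,0,0,0,0],
  [0.0,-0.0187,0.0179,0,0,0,0],
  [0.0,-0.0187,0.0179,0,0,0,0],
  [0.0,-0.0187,0.0179,0,0,0,0],
  [0.0,-0.0187,0.0179,0,0,0,0],
  [0.0,-0.0095,0.009,0,0,0,0],
])

```text
time_s: 7.42
tcp_pos: [0.3797, -0.3164, 0.2547]
eef_rot: [-179.9, 0.1, 16.9]
contact_force: [0.4, -0.4, -0.9]
gripper_width: 0.0099
gripper_force: 25.0
```

apply_moves([
  [0.0,0,0,0,0,0,0.035],
  [0.0,0,0,0,0,0,0.07],
  [0.0,0,0,0,0,0,0.07],
  [0.0,0,0,0,0,0,0.07],
  [0.0,0,0,0,0,0,0.07],
  [0.0,0,0,0,0,0,0.07],
  [0.0,0,0,0,0,0,0.07],
  [0.0,0,0,0,0,0,0.07],
  [0.0,0,0,0,0,0,0.07],
  [0.0,0,0,0,0,0,0.07],
  [0.0,0,0,0,0,0,0.07],
  [0.0,0,0,0,0,0,0.07],
  [0.0,0,0,0,0,0,0.07],
  [0.0,0,0,0,0,0,0.07],
  [0.0,0,0,0,0,0,0.07],
  [0.0,0,0,0,0,0,0.035],
  [0.0,0,0,0,0,0,0],
  [0.0,0,0,0,0,0,0],
])

```text
time_s: 8.92
tcp_pos: [0.3814, -0.3147, 0.2549]
eef_rot: [179.9, 0.0, -77.4]
contact_force: [0.4, -0.0, -1.7]
gripper_width: 0.0097
gripper_force: 25.0
```

```bash
python3 - <<'E'
from h import *
s=get_state();print(s["time_s"],s["tcp_pos"],s["eef_rot"],s["joints"].round(1))
c=capture("top");W=pts(c);f=c["frame"];hsv=cv2.cvtColor(f,cv2.COLOR_RGB2HSV)
cv2.imwrite("pics/top3.png",f[:,:,::-1])
y=(hsv[...,0]>20)&(hsv[...,0]<33)&(hsv[...,1]>150)&(W[...,2]>.1);p=W[y];print(y.sum(),np.median(p,0))
A=np.c_[p[:,:2],np.ones(len(p))];print("plane",np.linalg.lstsq(A,p[:,2],rcond=None)[0])
go([.382,-.3145,.255],-77.5)
E
```

```text
8.9167 [ 0.3813528  -0.31469689  0.25491603] [ 1.79934081e+02  4.28051402e-02 -7.74300437e+01] [-16.7   3.  -20.6  -0.  -66.5  29.3]
125 [ 0.33098352 -0.30016057  0.23183704]
plane [0.17124757 0.12581642 0.21693094]
tool shift/row [-0.0001 -0.0005  0.    ] total mm [ 0.5  0.2 -0. ]
rotvec/90 total [0.0006 0.0004 0.001 ]
```

View pics/top3.png

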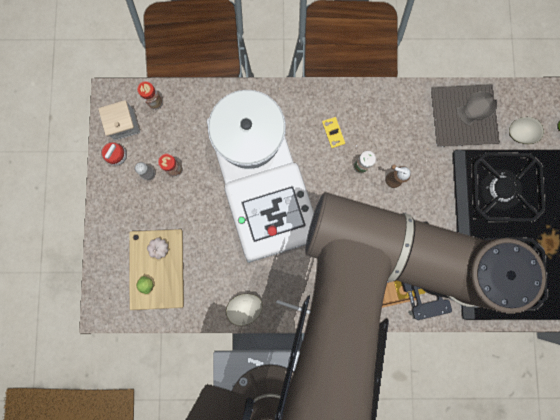

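apply_moves([
  [0.0,0,0,0.008,0,0,0],
  [0.0,0,0,0.016,0,0,0],
  [0.0,0,0,0.016,0,0,0],
  [0.0,0,0,0.016,0,0,0],
  [0.0,0,0,0.016,0,0,0],
  [0.0,0,0,0.016,0,0,0],
  [0.0,0,0,0.016,0,0,0],
  [0.0,0,0,0.016,0,0,0],
  [0.0,0,0,0.016,0,0,0],
  [0.0,0,0,0.016,0,0,0],
  [0.0,0,0,0.016,0,0,0],
  [0.0,0,0,0.016,0,0,0],
  [0.0,0,0,0.008,0,0,0],
  [0.0,0,0,0.006,0,0,0],
  [0.0,0,0,0.005,0,0,0],
  [0.0,0,0,0,0,0,0],
  [0.0,0,0,0,0,0,0],
])

```text
time_s: 10.38
tcp_pos: [0.3823, -0.3148, 0.0528]
eef_rot: [-180.0, -0.0, -77.5]
contact_force: [0.4, -1.0, -0.9]
gripper_width: 0.0094
gripper_force: 25.0
```

apply_moves([
  [0.0,0,0,0.002,0,0,0],
  [0.0,0,0,0.002,0,0,0],
  [0.0,0,0,0.001,0,0,0],
  [0.0,0,0,0.001,0,0,0],
  [0.0,0,0,0,0,0,0],
  [0.0,0,0,0,0,0,0],
])

```text
time_s: 10.88
tcp_pos: [0.3821, -0.3147, 0.0466]
eef_rot: [-180.0, -0.0, -77.5]
contact_force: [-0.1, -0.7, -1.6]
gripper_width: 0.0102
gripper_force: 25.0
```

apply_moves([
  [0.0,0,0,0.003,0,0,0],
  [0.0,0,0,0.003,0,0,0],
  [0.0,0,0,0.002,0,0,0],
  [0.0,0,0,0.001,0,0,0],
  [0.0,0,0,0.001,0,0,0],
  [0.0,0,0,0,0,0,0],
  [0.0,0,0,0,0,0,0],
])

```text
time_s: 11.47
tcp_pos: [0.3821, -0.3147, 0.0365]
eef_rot: [180.0, 0.0, -77.5]
contact_force: [-0.3, -0.3, -0.9]
gripper_width: 0.0098
gripper_force: 25.0
```

apply_moves([
  [0.0,0,0,0.001,0,0,0],
  [0.0,0,0,0.001,0,0,0],
  [0.0,0,0,0.001,0,0,0],
  [0.0,0,0,0,0,0,0],
  [0.0,0,0,0,0,0,0],
])

```text
time_s: 11.88
tcp_pos: [0.3822, -0.3147, 0.0341]
eef_rot: [-180.0, -0.0, -77.5]
contact_force: [-2.0, 2.4, 6.3]
gripper_width: 0.0097
gripper_force: 25.0
```

Contact is at the expected height, so I'll release the plate and retreat.

apply_moves([
  [0.08,0,0,0.0,0,0,0],
  [0.15,0,0,0,0,0,0],
  [0.4,0,0,0,0,0,0],
  [0.4,0,0,0,0,0,0],
  [0.4,0,0,0,0,0,0],
  [0.4,0,0,0,0,0,0],
  [0.4,0,0,-0.01,0,0,0],
  [0.4,0,0,-0.02,0,0,0],
  [0.4,0,0,-0.03,0,0,0],
  [0.4,0,0,-0.035,0,0,0],
  [0.4,0,0,-0.035,0,0,0],
  [0.4,0,0,-0.035,0,0,0],
  [0.4,0,0,-0.035,0,0,0],
  [0.4,0,0,-0.02,0,0,0],
  [0.4,0,0,0,0,0,0],
])

```text
time_s: 13.13
tcp_pos: [0.3841, -0.3159, 0.2588]
eef_rot: [-179.6, -0.3, -77.5]
contact_force: [0.6, -0.5, -0.3]
gripper_width: 0.0352
gripper_force: 0.0
```

```bash
python3 - <<'E'
from h import *
s=get_state();print(s["time_s"],s["tcp_pos"],s["eef_rot"])
a=np.radians(12.5)
for n in("side","top"):
    c=capture(n);W=pts(c);f=c["frame"];hsv=cv2.cvtColor(f,cv2.COLOR_RGB2HSV)
    y=(hsv[...,0]>20)&(hsv[...,0]<33)&(hsv[...,1]>150)&(np.hypot(W[...,0]-.382,W[...,1]+.3145)<.12);p=W[y]
    if y.sum()<20: print(n,y.sum());continue
    A=np.c_[p[:,:2],np.ones(len(p))];r=cv2.minAreaRect((p[:,:2]*1000).astype(np.float32))
    print(n,y.sum(),np.median(p,0),"slope",np.linalg.lstsq(A,p[:,2],rcond=None)[0][:2],r)
    hs=hsv; m=w2m(W);k=(np.abs(m[...,0]).__lt__(90))&(np.abs(m[...,1])<100)&(W[...,2]>.14)&((hs[...,0]<6)|(hs[...,0]>174))&(hs[...,1]>130)
    print("knob",w2m(W[k].mean(0)))
go([*m2w(-45.8,16),.25],17,14)
E
```

```text
13.1333 [ 0.38405428 -0.31587006  0.25877996] [-179.62170289   -0.30936651  -77.50315987]
side 913 [ 0.37084039 -0.323519    0.01091083] slope [-0.08319573  0.0376704 ] ((381.98223876953125, -314.99041748046875), (128.81106567382812, 69.60997772216797), 11.648268699645996)
knob [-54.8614867   19.89995304]
top 63 [ 0.33212451 -0.34287784  0.00998865] slope [0.09779462 0.03276964] ((332.0762939453125, -341.2463073730469), (16.57448959350586, 34.292945861816406), 14.60582447052002)
knob [-45.95325331  17.44689239]
tool shift/row [-0.02   -0.0113  0.0003] total mm [ 94.6 308.1  -4.2]
rotvec/90 total [-5.0000e-04 -1.3000e-03 -1.0505e+00]
```

Both cameras show the plate flat and centred in the tray. Next is the knob.

apply_moves([
  [0.5,-0.01,-0.0057,0,0,0,0],
  [0.5,-0.02,-0.0113,0,0,0,0],
  [0.5,-0.02,-0.0113,0,0,0,0],
  [0.5,-0.02,-0.0113,0,0,0,0],
  [0.5,-0.02,-0.0113,0,0,0,0],
  [0.5,-0.02,-0.0113,0,0,0,0],
  [0.5,-0.02,-0.0113,0,0,0,0],
  [0.5,-0.02,-0.0113,0,0,0,0],
  [0.5,-0.02,-0.0113,0,0,0,0],
  [0.5,-0.02,-0.0113,0,0,0,0],
  [0.5,-0.02,-0.0113,0,0,0,0],
  [0.5,-0.02,-0.0113,0,0,0,0],
  [0.5,-0.02,-0.0113,0,0,0,0],
  [0.5,-0.02,-0.0113,0,0,0,0],
  [0.5,-0.01,-0.0057,0,0,0,0],
  [0.5,0,0,0,0,0,0],
])

```text
time_s: 14.57
tcp_pos: [0.4762, -0.0056, 0.2521]
eef_rot: [179.9, -0.0, -77.4]
contact_force: [0.2, -0.2, -0.7]
gripper_width: 0.0441
gripper_force: 0.0
```

apply_moves([
  [0.5,0,0,0,0,0,-0.07],
  [0.5,0,0,0,0,0,-0.07],
  [0.5,0,0,0,0,0,-0.07],
  [0.5,0,0,0,0,0,-0.07],
  [0.5,0,0,0,0,0,-0.07],
  [0.5,0,0,0,0,0,-0.07],
  [0.5,0,0,0,0,0,-0.07],
  [0.5,0,0,0,0,0,-0.07],
  [0.5,0,0,0,0,0,-0.07],
  [0.5,0,0,0,0,0,-0.07],
  [0.5,0,0,0,0,0,-0.07],
  [0.5,0,0,0,0,0,-0.07],
  [0.5,0,0,0,0,0,-0.07],
  [0.5,0,0,0,0,0,-0.07],
  [0.5,0,0,0,0,0,-0.07],
  [0.5,0,0,0,0,0,0],
  [0.5,0,0,0,0,0,0],
  [0.5,0,0,0,0,0,0],
])

```text
time_s: 16.07
tcp_pos: [0.4759, -0.0076, 0.2531]
eef_rot: [180.0, 0.1, 16.7]
contact_force: [-0.9, -0.9, 0.3]
gripper_width: 0.0441
gripper_force: 0.0
```

```bash
python3 - <<'E'
from h import *
s=get_state();print(s["time_s"],s["tcp_pos"],s["eef_rot"],w2m(s["tcp_pos"]),s["joints"].round(1))
go([*m2w(-45.8,16.5),.160],17,1)
E
```

```text
16.0667 [ 0.47588533 -0.00757565  0.25311635] [1.79999255e+02 5.00108610e-02 1.67331338e+01] [-46.98780275  15.31781774] [ 22.8   1.2 -22.8  -0.  -66.1  83.9]
tool shift/row [ 0.0013 -0.0012  0.0931] total mm [  0.8   1.5 -93.1]
rotvec/90 total [ 0.      0.0006 -0.003 ]
```

apply_moves([
  [0.5,0.001,-0.001,0.008,0,0,-0.003],
  [0.5,0,0,0.016,0,0,0],
  [0.5,0,0,0.016,0,0,0],
  [0.5,0,0,0.016,0,0,0],
  [0.5,0,0,0.016,0,0,0],
  [0.5,0,0,0.012,0,0,0],
  [0.5,0,0,0.008,0,0,0],
  [0.5,0,0,0,0,0,0],
  [0.5,0,0,0,0,0,0],
], newtons=12)

```text
time_s: 16.82
tcp_pos: [0.4768, -0.006, 0.1613]
eef_rot: [180.0, 0.1, 17.2]
contact_force: [0.7, 0.0, 1.2]
gripper_width: 0.0437
gripper_force: 0.0
```

apply_moves([
  [0.1,0,0,0,0,0,0],
  [0.1,0,0,0,0,0,0],
  [0.1,0,0,0,0,0,0],
  [0.1,0,0,0,0,0,0],
  [0.1,0,0,0,0,0,0],
])

```text
time_s: 17.23
tcp_pos: [0.4771, -0.0058, 0.1621]
eef_rot: [180.0, -0.1, 17.2]
contact_force: [-1.2, 0.1, 3.1]
gripper_width: 0.026
gripper_force: 12.0
```

```bash
python3 - <<'E'
from h import *
s=get_state();print(s["time_s"],s["tcp_pos"],w2m(s["tcp_pos"]),s["contact_force"],s["gripper_width"],s["gripper_force"])
E
```

```text
17.2333 [ 0.4771308  -0.00583273  0.16211197] [-45.28490678  16.61746538] [-1.23418349  0.1206401   3.1441293 ] 0.026044942999733773 12.000104784965515
```

apply_moves([
  [0.1,0,0.004,0,0,0,0],
  [0.1,0,0.006,0,0,0,0],
  [0.1,0,0.006,0,0,0,0],
  [0.1,0,0.006,0,0,0,0],
  [0.1,0,0.006,0,0,0,0],
  [0.1,0,0.005,0,0,0,0],
  [0.1,0,0.002,0,0,0,0],
  [0.1,0,0,0,0,0,0],
  [0.1,0,0,0,0,0,0],
])

```text
time_s: 17.98
tcp_pos: [0.4873, -0.0396, 0.1616]
eef_rot: [180.0, 0.0, 17.2]
contact_force: [-0.6, 1.7, 2.9]
gripper_width: 0.0262
gripper_force: 12.0
```

```bash
cat > st.py <<'E'
from h import *
s=get_state();print(s["time_s"],"m",w2m(s["tcp_pos"]).round(1),s["tcp_pos"][2],"Fm",(w2m(s["contact_force"]/1000+[*O,0])).round(1),s["contact_force"][2],s["gripper_width"],s["gripper_force"])
E
python3 st.py
```

```text
17.9833 m [-45.4 -18.6] 0.1615619860879726 Fm [-0.   1.8] 2.917050628598494 0.026179298930384703 12.000176757574081
```

Now +x 30.5 mm into row 1.

apply_moves([
  [0.1,0.004,0,0,0,0,0],
  [0.1,0.005,0,0,0,0,0],
  [0.1,0.005,0,0,0,0,0],
  [0.1,0.005,0,0,0,0,0],
  [0.1,0.005,0,0,0,0,0],
  [0.1,0.004,0,0,0,0,0],
  [0.1,0.002,0,0,0,0,0],
  [0.1,0,0,0,0,0,0],
  [0.1,0,0,0,0,0,0],
])

```text
time_s: 18.73
tcp_pos: [0.5171, -0.031, 0.1635]
eef_rot: [179.9, -0.1, 17.3]
contact_force: [-3.5, -1.3, 15.6]
gripper_width: 0.0259
gripper_force: 12.0
```

```bash
python3 st.py
```

```text
18.7333 m [-14.5 -19.2] 0.16348486466448428 Fm [-3.7 -0.2] 15.597646596137947 0.025911002303783362 12.000819146633148
```

apply_moves([
  [0.1,0,0,-0.003,0,0,0],
  [0.1,0,-0.004,-0.002,0,0,0],
  [0.1,0,-0.006,0,0,0,0],
  [0.1,0,-0.006,0,0,0,0],
  [0.1,0,-0.006,0,0,0,0],
  [0.1,0,-0.006,0,0,0,0],
  [0.1,0,-0.006,0,0,0,0],
  [0.1,0,-0.003,0,0,0,0],
  [0.1,0,0,0,0,0,0],
  [0.1,0,0,0,0,0,0],
])

```text
time_s: 19.57
tcp_pos: [0.505, 0.0053, 0.1669]
eef_rot: [-180.0, -0.0, 17.3]
contact_force: [-0.5, -0.7, 3.3]
gripper_width: 0.0259
gripper_force: 12.0
```

```bash
python3 st.py
```

```text
19.5667 m [-15.4  19.1] 0.1669054149814075 Fm [-0.7 -0.6] 3.257979172295975 0.02587848849199293 12.000221461057663
```

apply_moves([
  [0.1,0.004,0,0,0,0,0],
  [0.1,0.005,0,0,0,0,0],
  [0.1,0.005,0,0,0,0,0],
  [0.1,0.005,0,0,0,0,0],
  [0.1,0.005,0,0,0,0,0],
  [0.1,0.005,0,0,0,0,0],
  [0.1,0.002,0,0,0,0,0],
  [0.1,0,0,0,0,0,0],
  [0.1,0,0,0,0,0,0],
])

```text
time_s: 20.32
tcp_pos: [0.5349, 0.0143, 0.1667]
eef_rot: [-180.0, -0.0, 17.2]
contact_force: [-1.1, 0.9, 4.9]
gripper_width: 0.0257
gripper_force: 12.0
```

```bash
python3 st.py
```

```text
20.3167 m [15.8 18.8] 0.1667181644089044 Fm [-0.7  1.2] 4.904317144650836 0.02565086103197118 12.00033724308014
```

apply_moves([
  [0.1,0,-0.004,0,0,0,0],
  [0.1,0,-0.005,0,0,0,0],
  [0.1,0,-0.005,0.001,0,0,0],
  [0.1,0,-0.005,0.001,0,0,0],
  [0.1,0,-0.003,0.001,0,0,0],
  [0.1,0,0,0,0,0,0],
  [0.1,0,0,0,0,0,0],
])

```text
time_s: 20.9
tcp_pos: [0.5278, 0.0355, 0.1635]
eef_rot: [-180.0, 0.0, 17.3]
contact_force: [0.1, -2.1, 2.7]
gripper_width: 0.0257
gripper_force: 12.0
```

```bash
python3 st.py
```

```text
20.9 m [15.3 41.2] 0.16350732837778698 Fm [-0.5 -2.1] 2.652867317449386 0.02574284642898054 12.000160664319992
```

Knob is at (15.3, 41.2), against a nominal end of (15.3, 39.7). I'll release and rise.

apply_moves([
  [0.4,0,0,0,0,0,0],
  [0.5,0,0,0,0,0,0],
  [0.5,0,0,0,0,0,0],
  [0.5,0,0,0,0,0,0],
  [0.5,0,0,-0.01,0,0,0],
  [0.5,0,0,-0.02,0,0,0],
  [0.5,0,0,-0.03,0,0,0],
  [0.5,0,0,-0.03,0,0,0],
  [0.5,0,0,-0.03,0,0,0],
  [0.5,-0.03,0,0,0,0,0],
  [0.5,-0.035,0,0,0,0,0],
  [0.5,-0.035,0,0,0,0,0],
  [0.5,0,0,0,0,0,0],
  [0.5,0,0,0,0,0,0],
])

```text
time_s: 22.07
tcp_pos: [0.4314, 0.005, 0.2852]
eef_rot: [-180.0, -0.2, 17.2]
contact_force: [0.5, 0.1, 0.3]
gripper_width: 0.0439
gripper_force: 0.0
```

```bash
python3 st.py; python3 - <<'E'
from h import *
for n in("side","top"):
    c=capture(n);W=pts(c);f=c["frame"];hs=cv2.cvtColor(f,cv2.COLOR_RGB2HSV);m=w2m(W)
    k=(np.abs(m[...,0])<90)&(np.abs(m[...,1])<100)&(W[...,2]>.14)&((hs[...,0]<6)|(hs[...,0]>174))&(hs[...,1]>130)
    print(n,k.sum(),"knob",w2m(W[k].mean(0)) if k.any() else None)
    if n=="side": cv2.imwrite("pics/side4.png",f[:,:,::-1])
E
```

```text
22.0667 m [-85.8  40.4] 0.28519257943229415 Fm [ 0.5 -0.1] 0.3209716128513181 0.04390614567340387 0.0
side 55 knob [ 5.12406208 31.96644693]
top 0 knob None
```

View pics/side4.png

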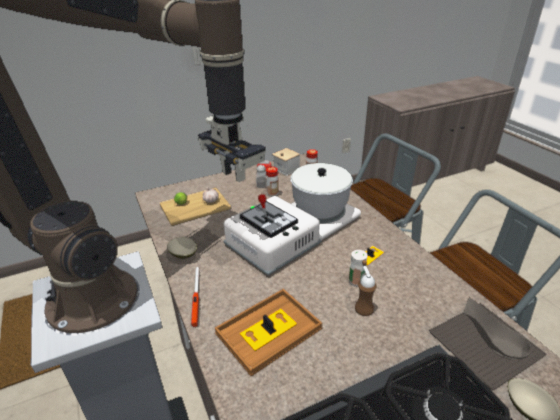

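The side picture shows the plate flat in the tray at (268,325) and the knob at (262,201), leaning left at the end of slot 2. The arm is clear and everything else is undisturbed.

```bash
python3 -c "from plant import close_job;print(close_job())"
```

```text
the job is handed in; nothing more can be done
None
```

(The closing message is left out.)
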